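Pop the push-push battery hatch of a gauge readout

ROBOT

A 6-joint arm with a two-finger parallel gripper is mounted at the origin on the work surface. World frame = base frame: x ahead of the robot, y to its left, z up, the work surface at z = 0. Lengths are in m, angles in rad, forces in N, time in s.
With the tool pointing down it reaches from about 0.4 to 0.825 m from the base axis. Payload 7 kg.
Tool frame: the origin (TCP) lies midway between the tips of the shut fingers; the grasp point (between the pads) lies arm.grasp_offset behind it (arm.grasp_offset is the distance from the TCP to the grasp point, in m); z points along the fingers, y is the direction in which the jaws open and shut (so a half turn about z gives the same grasp; the last joint's range is limited). The gripper opens to 88 mm and grips with 3 to 60 N. Pads are 19 mm wide; open, the fingers measure 130 mm over their backs; the gripper's body (78 mm by 193 mm) begins 47 mm behind the grasp point.
Start: joints at [1.483, 0.359, 0.012, 0, -1.224, -0.288], TCP at [0.248, 0.628, 0.227] pointing down, gripper open.
Joint ranges: [-3.07, 3.07], [-1.43, 2.12], [-1.02, 1.25], [-3.03, 1.67], [-3.05, -0], [-3.03, 3.03]. Speed limits (rad/s): [2.39, 2.39, 3.01, 3.14, 3.14, 3.14].

INTERFACE

Orientations are given as a unit quaternion [w, x, y, z].
In Python, from station import sensors, camera, camera_params, arm gives the robot as it stands.
- The arm moves only by the tool send_rows, never from a script. Its argument "steps" is a list of rows, each a list of 4 numbers: the shift along the tool's x, y, z normalised to -1 to 1, where 1 is 0.1 m, then the turn about the tool's z normalised to -1 to 1, where 1 is pi rad. A call has exactly 10 rows; each row shifts and turns the pose as measured when the row begins, along the tool's axes as they then stand; what a row does not reach is not made up. A row lasts 1/10 s, in which the tool goes at most 50 mm and 8.59 degrees, less where a joint would pass 70% of its speed; a pose out of reach is approached as far as the arm can. A call with a number of a shift or a turn outside -1 to 1 is refused whole. A call with a gripper value outside its range is refused whole. "gripper" is the opening, from 0 (shut) to 1 (fully open), set as the call begins (left out, the last holds). The fingers move at their own pace and stop on an object; "force" is the grip in N (left out, the last holds). Time passes only in rows, so rows that do not move let the fingers close, or fill a call up. It gives the time, the measured TCP pose, the force and the opening at its end, in the units of the state.
- sensors.observe(): the state, without advancing time (a new reading comes with each control period).
- camera(name): name is "scene" or "top" or "wrist"; returns (picture, depth): 480x640x3 uint8, red, green, blue; 480x640 float32, m along the optical axis (not along the pixel's ray), 0 where there is no reading.
- camera_params(name): a dict with "K" (3x3 intrinsics, pixels), "k1" (the pictures are not rectified: a ray, as slopes to the right and down, at radius r is drawn at 1 + k1 r^2 times it, then the intrinsics apply), "xyz" and "rotation" of the camera in the world. Camera axes: x right, y down, z forward; pixel columns grow to the right and rows downward; lengths in m; the calibration is good to about 2 mm. A picture is of the moment at which its call begins: read the wrist's pose just before it. camera_params takes no time and is no camera call; for the wrist camera it gives the pose at the moment of the call.
- arm.finish_job(): hands the job in, once; it reports no verdict.
The state is a dict: "time_s": time; "qpos": joint angles; "qvel": joint speeds; "joint_efforts": joint torques, N m; "tcp_pos": TCP position; "ee_rot": TCP orientation; "contact_force": force on the tool from outside, world axes, zero at the start; "wrist_torque": the same for the moment, N m; "grip_width": opening from 0.0 (shut) to 1.0 (fully open).
Only numpy, scipy, OpenCV 4.12 (cv2) and the standard library are available. Lean on these libraries where they do the work, as an engineer would, in place of code of your own. Each camera call takes 0.05 s, during which the arm holds its last target.

TASK

The gauge readout (the box with the display) is due for fresh batteries: with a fingertip press the free edge of its wide battery hatch down once until its push-push latch lets go, then take the finger away so that the hatch springs up by itself, and watch for a couple of seconds that it stays fully open with nothing touching it. Press only once: do not push the hatch back down once it has come up. Nothing is to be lifted, carried or shoved aside: both boxes and everything else stay where they are, and the narrow hatch of the probe box next to it stays shut and unpressed.

Things in the scene. Friction and masses are not known exactly. Their poses are not given: they have to be found in the camera images.
- readout: the gauge readout: loose grey box 150 x 170 x 60 mm (its x, y, z), about 0.95 kg; origin at the centre of its underside, z up, near side at -x. Along its far (+x) edge a hump, 45 mm deep, top 82 mm above the table, carries a dark oblong display and four small round keys; in front of it lies the wide black battery hatch, its free edge at x = -65 mm.
- readout_hatch (a joint): battery hatch angle, rad: about 0.01 shut and latched, -0.08 pressed fully in, 1.25 fully open. Pressing about 4 mm at point readout_press (about 3 N; hard stop at 5 mm) trips the latch; on letting go a spring swings the hatch up in about 1 s (it follows a finger in its way with about 2 N) and keeps it open. If pushed shut and pressed again it latches again.
- readout_press (a point): where to press: on top of the black battery hatch plate (80 mm in box x, 78 in y, 4 thick), on its middle line, 22 mm in from the free edge; box frame (-43, 0, 68) mm when shut. The hinge is at the far edge, along box y, at box x +15, z 64 mm; the plate is 8 mm proud of the box top. The point moves with the hatch.
- readout_pin (a joint): sideways travel, m, of the small latch pin hidden under the battery hatch's free edge; it is not touched, the hatch's cam moves it: about 0 latched, 0.006 when the hatch is pressed far enough to let go, about -0.0024 once the hatch is up, below -0.004 only if the hatch has been pushed shut again.
- probebox: the probe box, to be left alone: loose grey box 150 x 125 x 60 mm, about 0.8 kg, no display, three round steel sockets 12 mm high along its far (+x) edge, origin at the centre of its underside, x and z axes as on the readout.
- probebox_hatch (a joint): angle of the probe box's own narrow black hatch (80 x 44 mm, same kind of push-push latch): about 0.01 shut, to be left so.
- ring_big: bystander: machined steel ring lying flat, 110 mm across, 55 mm high; origin centre of underside.
- ring_low: bystander: steel ring 96 mm across, 32 mm high; origin centre of underside.
- ring_small: bystander: steel ring 68 mm across, 45 mm high; origin centre of underside.
- cell_a: bystander: fresh battery cell standing upright, 26 mm across, 50 mm high; origin centre of underside.
- cell_b: bystander: a second such cell.
- caliper: bystander: digital caliper lying flat, 190 mm long along its x, 10 mm high; origin under the middle of its beam.
- driver: bystander: screwdriver lying along its x, handle to -x; origin on the underside of it.
Things that resemble listed ones, but are neither listed nor needed, are in the scene too. What is shaped like the readout but pink is not meant.

How it is judged:
By the outcome, as a careful person would: the job done as asked, in the order asked, and still so for the second after the job is handed in, with the robot touching nothing.
It also fails if it takes over 32 s, if anything falls off the work surface, if the arm or the gripper's body presses on something with over 40 N, if the wrist force passes 120 N, or if a joint passes its speed limit or range.

## Working session

There is one attempt and no reset: what is moved stays moved. The work goes in short steps, Python scripts to look and compute and a tool call to move; the robot and the scene stay as the last step left them, time stands still between calls to the robot, and variables do not carry over. Pictures are saved under pics/ and viewed, and the job is handed in when it is done.

Besides the shell and the picture viewer there is one more tool, called after "Call:" by a JSON object that holds its "name" and its "arguments", one argument or row to a line. send_rows: Moves the arm, as the interface text tells. Its arguments: {"type":"object","properties":{"steps":{"type":"array","items":{"type":"array","items":{"type":"number","minimum":-1,"maximum":1}}},"gripper":{"type":"number"},"force":{"type":"number"}},"required":["steps"]}

```bash
ls; mkdir -p pics
cat > h.py <<'E'
import numpy as np,cv2
from station import sensors,camera,camera_params,arm
def save(n,p): cv2.imwrite('pics/'+n+'.png',p[:,:,::-1])
def world(cp,u,v,d=None,z=None):
    K=np.array(cp['K'],float);k=np.array([cp['k1'],0,0,0,0.])
    s=cv2.undistortPoints(np.array([[[u,v]]],float),K,k)[0,0]
    r=np.array(cp['rotation'],float)
    if r.shape!=(3,3):
        from scipy.spatial.transform import Rotation as R; r=R.from_quat(r[[1,2,3,0]]).as_matrix()
    ray=r@np.array([s[0],s[1],1]); o=np.array(cp['xyz'])
    if z is not None: d=(z-o[2])/ray[2]
    return o+ray*d
E
python3 - <<'E'
from h import *
print(sensors.observe())
for n in('scene','top'):
    cp=camera_params(n);print(cp);p,d=camera(n);save(n+'0',p);np.savez('/tmp/'+n,p=p,d=d)
E
```

```text
pics
{'time_s': 0.0, 'qpos': array([ 1.48308602e+00,  3.59429429e-01,  1.10687920e-02, -3.52841779e-04,
       -1.22413362e+00, -2.88073037e-01]), 'qvel': array([ 9.78631029e-04, -2.31673623e-04,  7.74467998e-05,  4.90002299e-04,
       -8.94544966e-04, -5.46823302e-04]), 'joint_efforts': array([ 1.69017716e-03, -5.82713985e+01,  2.93038934e+01,  6.99707463e+00,
        6.87621126e-03, -1.53871306e-04]), 'tcp_pos': array([0.24758685, 0.62741889, 0.22559903]), 'ee_rot': array([ 8.61296107e-04,  9.82388637e-01, -1.86847043e-01, -8.01352184e-05]), 'contact_force': array([-0.62089678,  0.17699534, -0.32539969]), 'wrist_torque': array([-0.00190249,  0.01371403,  0.03340493]), 'grip_width': 0.9980791117266845}
{'K': array([[540.35282982,   0.        , 307.56845972],
       [  0.        , 540.35282982, 239.36201276],
       [  0.        ,   0.        ,   1.        ]]), 'k1': 0.04566757233454384, 'xyz': array([ 1.14887328, -0.402774  ,  0.90031424]), 'rotation': array([-0.30955996,  0.83438035,  0.42604245, -0.1626957 ])}
{'K': array([[606.16218017,   0.        , 313.87194156],
       [  0.        , 606.16218017, 243.01289594],
       [  0.        ,   0.        ,   1.        ]]), 'k1': -0.1550331097755411, 'xyz': array([0.24311754, 0.01843691, 1.55328086]), 'rotation': array([-0.06710686,  0.70584191, -0.70147944,  0.07218356])}
```

View pics/scene0.png

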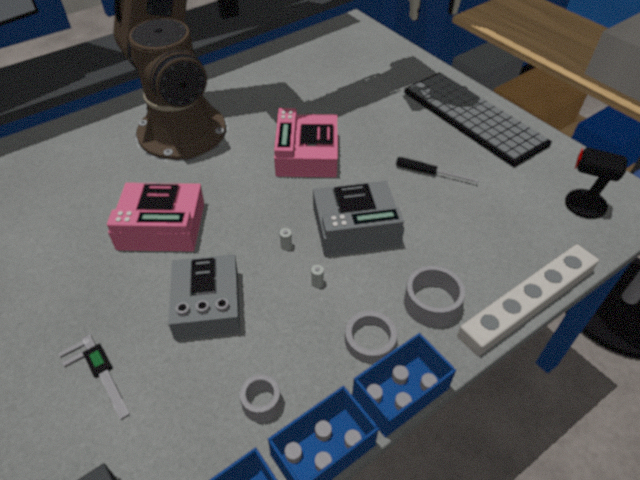

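View pics/top0.png

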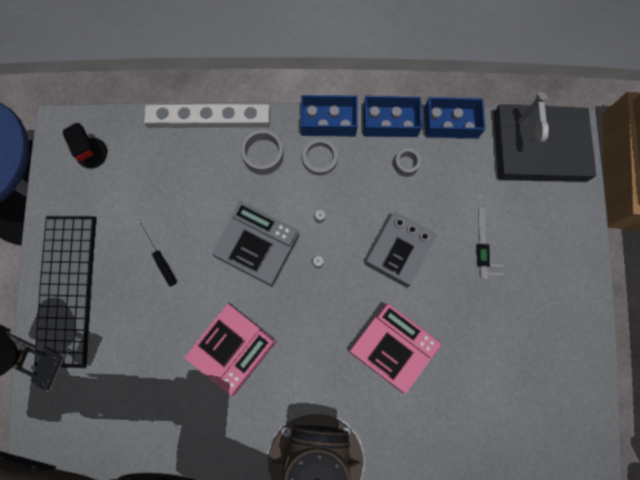

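The grey readout is at top (257,243). It could be confused with three others: the probe box at (400,249), with sockets and no display, and pink lookalikes at (230,348) and (396,348). I choose (257,243) because it is grey and has a display and wide hatch.

Run:
```python
from h import *
f=np.load('/tmp/top.npz');p,d=f['p'],f['d'];cp=camera_params('top')
c=p[190:300,200:315];cv2.imwrite('pics/crop1.png',cv2.resize(c[:,:,::-1],None,fx=5,fy=5,interpolation=cv2.INTER_CUBIC))
m=np.zeros(p.shape[:2],np.uint8);m[225:280,222:280]=(p[225:280,222:280].max(2)<40)
m=cv2.morphologyEx(m,cv2.MORPH_CLOSE,np.ones((7,7)))
cs,_=cv2.findContours(m,cv2.RETR_EXTERNAL,cv2.CHAIN_APPROX_NONE)
k=max(cs,key=cv2.contourArea);r=cv2.minAreaRect(k);b=cv2.boxPoints(r);print(r,cv2.contourArea(k))
W=np.array([world(cp,*q,z=.068) for q in b]);print(b,W,[np.linalg.norm(W[i]-W[i-1]) for i in range(4)],W.mean(0))
u,v=map(int,r[0]);print(world(cp,u,v,d=d[v,u]))
# box outline by depth height
H=np.zeros(d.shape)
for v in range(190,300):
  for u in range(200,315): H[v,u]=world(cp,u,v,d=d[v,u])[2]
for lo,hi,z in((.045,.1,.06),(.074,.1,.082)):
  mm=((H>lo)&(H<hi)).astype(np.uint8);cs,_=cv2.findContours(mm,0,1);k=max(cs,key=cv2.contourArea);r=cv2.minAreaRect(k)
  W=np.array([world(cp,*q,z=z) for q in cv2.boxPoints(r)]);print(z,r,W,[np.linalg.norm(W[i]-W[i-1]) for i in range(4)],W.mean(0))
```

```text
((249.63693237304688, 250.66558837890625), (29.369600296020508, 31.684049606323242), 28.610458374023438) 837.0
[[229.15923 257.54138]
 [244.3312  229.7261 ]
 [270.11462 243.7898 ]
 [254.94266 271.60507]] [[0.50167961 0.21943815 0.068     ]
 [0.57290228 0.18347173 0.068     ]
 [0.53733068 0.11786645 0.068     ]
 [0.46679988 0.1541755  0.068     ]] [np.float64(0.0739987088866539), np.float64(0.07978879851188184), np.float64(0.07462835293752983), np.float64(0.07932806461281097)] [0.51967811 0.16873796 0.068     ]
[0.52220008 0.17089377 0.06245793]
0.06 ((255.25457763671875, 242.40138244628906), (67.58670043945312, 60.16681671142578), 28.00917625427246) [[0.5140569  0.26602109 0.06      ]
 [0.65245142 0.19892467 0.06      ]
 [0.57047635 0.04559307 0.06      ]
 [0.43515062 0.11434503 0.06      ]] [np.float64(0.1709731901236874), np.float64(0.15380172824711075), np.float64(0.17386917804526836), np.float64(0.15178895072126486)] [0.54303382 0.15622096 0.06      ]
0.082 ((263.95013427734375, 223.76939392089844), (64.83544921875, 18.651018142700195), 27.5972957611084) [[0.60215643 0.21659051 0.082     ]
 [0.64507731 0.1962379  0.082     ]
 [0.56863974 0.05073626 0.082     ]
 [0.52665402 0.07163751 0.082     ]] [np.float64(0.16343801827089133), np.float64(0.04750190377125541), np.float64(0.16435762773143656), np.float64(0.04690056316813115)] [0.58563187 0.13380054 0.082     ]
```

View pics/crop1.png

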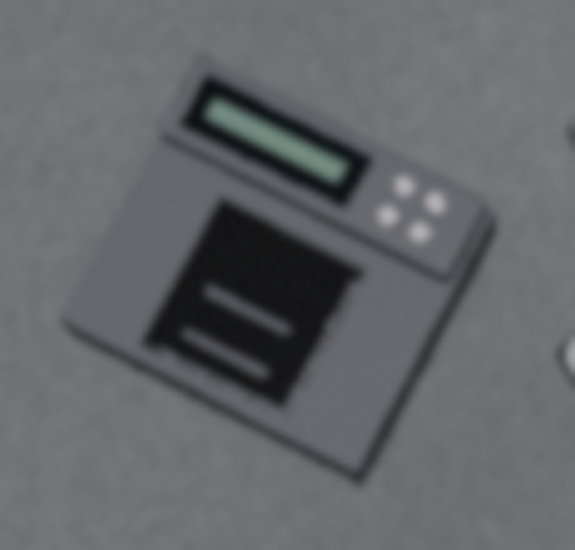

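Call:
{"name": "send_rows", "arguments": {
  "steps": [
    [0.2,0.16,0,0],
    [0.36,0.29,0,0],
    [0.36,0.29,0,0],
    [0.36,0.29,0,0],
    [0.36,0.29,0,0],
    [0.36,0.29,0,0],
    [0.36,0.29,0,0],
    [0.36,0.29,0,0],
    [0.3,0.24,0,0],
    [0,0,0,0]
  ],
  "gripper": 0,
  "force": 20
}}

```text
time_s: 1.1
tcp_pos: [0.4428, 0.2771, 0.2218]
ee_rot: [0.005, 0.983, -0.185, -0.001]
contact_force: [-0.2, 0.5, -0.4]
grip_width: 0.15
```

Run:
```python
from h import *
s=sensors.observe();print(s['time_s'],s['tcp_pos'],s['ee_rot'],s['grip_width'],s['contact_force'],arm.grasp_offset)
cp=camera_params('wrist');p,d=camera('wrist');save('wrist1',p);np.savez('/tmp/wrist1',p=p,d=d,**{k:np.array(v) for k,v in cp.items()})
```

```text
1.1 [0.44276972 0.2770625  0.22175172] [ 4.68274469e-03  9.82748511e-01 -1.84885133e-01 -9.60565345e-04] 0.14955403302667522 [-0.2468978   0.46675872 -0.40838826] 0.0188
```

View pics/wrist1.png

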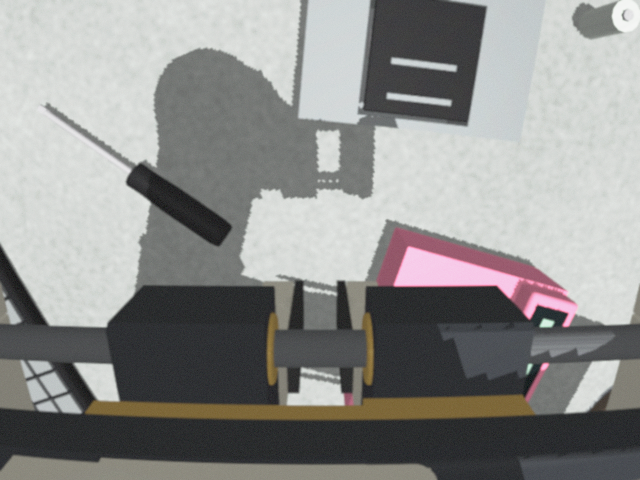

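The wrist view shows the wide hatch at about (425,60). Its free-edge corners are at (361,109) and (468,125). I'll cross-check the press point from these.

Run:
```python
from h import *
f=np.load('/tmp/wrist1.npz');cp={k:f[k] for k in('K','xyz','rotation')};cp['k1']=float(f['k1'])
p=f['p'];m=np.zeros(p.shape[:2],np.uint8);m[0:122,355:495]=p[0:122,355:495].max(2)<75
a=world(cp,361,109,z=.068);b=world(cp,468,125,z=.068);c=world(cp,487,7,z=.068);print(a,b,c,np.linalg.norm(a-b),np.linalg.norm(b-c))
u=c-b;u/=np.linalg.norm(u);e=(a-b)/np.linalg.norm(a-b);x=np.array([-e[1]*-1,-e[0],0]);print(u,x,np.degrees(np.arctan2(u[1],u[0])),np.degrees(np.arctan2(x[1],x[0])))
print('press',(a+b)/2+.022*x, world(cp,425,85,d=f['d'][85,425]))
```

```text
[0.50227638 0.22231577 0.068     ] [0.46382774 0.15256799 0.068     ] [0.53685492 0.1158125  0.068     ] 0.07964326649986325 0.08175533823693056
[ 0.8932405  -0.44957914  0.        ] [ 0.87575228 -0.48276075  0.        ] -26.71668540285361 -28.86586651864595
press [0.50231861 0.17682114 0.068     ] [0.50170062 0.17366649 0.06736825]
```

Both views agree: the press point is at (0.503, 0.177) and box yaw is about -27°. Next I move above it.

Call:
{"name": "send_rows", "arguments": {
  "steps": [
    [0.23,0.18,0,0],
    [0.31,0.24,0.1,0],
    [0.3,0.23,0.2,0],
    [0.08,0.06,0.2,0],
    [0,0,0.2,0.015],
    [0,0,0.2,0.015],
    [0,0,0,0],
    [0,0,0,0],
    [0,0,0,0],
    [0,0,0,0]
  ]
}}

```text
time_s: 2.15
tcp_pos: [0.504, 0.182, 0.1307]
ee_rot: [0.003, 0.974, -0.228, -0.0]
contact_force: [0.1, 0.3, 0.1]
grip_width: 0.005
```

```bash
cat > st.py <<'E'
from h import *
from scipy.spatial.transform import Rotation as R
s=sensors.observe();q=np.array(s['ee_rot']);M=R.from_quat(q[[1,2,3,0]]).as_matrix()
print(s['time_s'],s['tcp_pos'],s['grip_width'],s['contact_force'],'yaw',np.degrees(np.arctan2(M[1,0],M[0,0])),'tz',M[:,2])
print('to press, tool mm',1000*M.T@(np.array([.503,.177,.068])-s['tcp_pos']))
E
python3 st.py
```

```text
2.15 [0.50396232 0.1819668  0.13074375] 0.005033576664500712 [0.10381652 0.29011662 0.0807306 ] yaw -26.33378488879073 tz [-0.00162459 -0.00618872 -0.99997953]
to press, tool mm [ 1.25991891  4.48492745 62.77476812]
```

Call:
{"name": "send_rows", "arguments": {
  "steps": [
    [0.01,0.04,0.1,0],
    [0,0,0.15,0],
    [0,0,0.15,0],
    [0,0,0.07,0],
    [0,0,0,0],
    [0,0,0,0],
    [0,0,0,0],
    [0,0,0,0],
    [0,0,0,0],
    [0,0,0,0]
  ]
}}

```text
time_s: 3.15
tcp_pos: [0.505, 0.1791, 0.0859]
ee_rot: [-0.0, 0.974, -0.226, 0.003]
contact_force: [-0.1, 0.2, -0.9]
grip_width: 0.007
```

```bash
python3 st.py;  python3 - <<'E'
from h import *
cp=camera_params('wrist');p,d=camera('wrist');save('wrist2',p)
E
```

```text
3.15 [0.50501651 0.17911055 0.08594054] 0.006614443714824239 [-0.05076196  0.16855557 -0.938179  ] yaw -26.149547066705814 tz [ 5.77150968e-03 -5.10681306e-04 -9.99983214e-01]
to press, tool mm [-0.97693017  2.82062562 17.92967735]
```

View pics/wrist2.png

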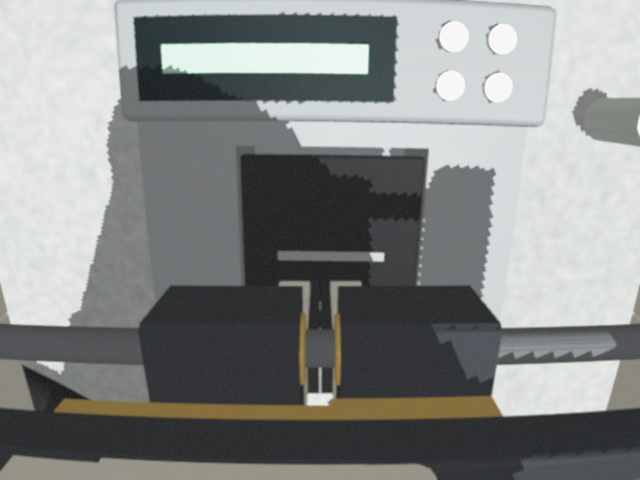

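The tip is over the hatch, slightly left of its middle line (tip column 320, hatch centre about 332). I'll correct y and come down close.

Call:
{"name": "send_rows", "arguments": {
  "steps": [
    [-0.02,0.04,0.06,0],
    [0,0,0.06,0],
    [0,0,0.02,0],
    [0,0,0,0],
    [0,0,0,0],
    [0,0,0,0],
    [0,0,0,0],
    [0,0,0,0],
    [0,0,0,0],
    [0,0,0,0]
  ]
}}

```text
time_s: 4.2
tcp_pos: [0.5013, 0.1762, 0.0707]
ee_rot: [-0.0, 0.974, -0.226, 0.003]
contact_force: [0.0, -0.3, 1.2]
grip_width: 0.005
```

```bash
python3 st.py
```

```text
4.2 [0.50125999 0.17619638 0.07069297] 0.004859639756362728 [ 0.02938696 -0.3143708   1.16247249] yaw -26.146946253365922 tz [ 5.81733003e-03 -5.06707132e-04 -9.99982951e-01]
to press, tool mm [ 1.19313006 -1.48246464  2.702643  ]
```

Call:
{"name": "send_rows", "arguments": {
  "steps": [
    [0.01,-0.01,0.01,0],
    [0,0,0.01,0],
    [0,0,0.01,0],
    [0,0,0.01,0],
    [0,0,0.01,0],
    [0,0,0,0],
    [0,0,0,0],
    [0,0,0,0],
    [0,0,0,0],
    [0,0,0,0]
  ]
}}

```text
time_s: 5.2
tcp_pos: [0.5028, 0.1769, 0.0661]
ee_rot: [-0.001, 0.974, -0.226, 0.003]
contact_force: [-0.9, 0.4, 2.3]
grip_width: 0.007
```

```bash
python3 st.py
```

```text
5.2 [0.50283459 0.17689643 0.06608985] 0.006942575248932589 [-0.87796965  0.37781824  2.31752307] yaw -26.12801615733427 tz [ 6.38351151e-03 -1.20595672e-04 -9.99979618e-01]
to press, tool mm [ 0.11394234 -0.17098537 -1.90906671]
```

Contact is likely (2.3 N). Going deeper with small rows.

Call:
{"name": "send_rows", "arguments": {
  "steps": [
    [0,0,0.01,0],
    [0,0,0.01,0],
    [0,0,0.005,0],
    [0,0,0,0],
    [0,0,0,0],
    [0,0,0,0],
    [0,0,0,0],
    [0,0,0,0],
    [0,0,0,0],
    [0,0,0,0]
  ]
}}

```text
time_s: 6.2
tcp_pos: [0.5028, 0.1769, 0.0639]
ee_rot: [-0.001, 0.974, -0.226, 0.003]
contact_force: [-2.8, 1.1, 3.3]
grip_width: 0.002
```

```bash
python3 st.py
```

```text
6.2 [0.50282358 0.17688105 0.06385878] 0.002451240765385024 [-2.84392759  1.09682965  3.32921597] yaw -26.115000794709132 tz [ 6.53115344e-03 -2.00005801e-04 -9.99978652e-01]
to press, tool mm [ 0.13070185 -0.19562702 -4.14000548]
```

Call:
{"name": "send_rows", "arguments": {
  "steps": [
    [-0.003,0,0.007,0],
    [-0.002,0,0.006,0],
    [0,0,0,0],
    [0,0,0,0],
    [0,0,0,0],
    [0,0,0,0],
    [0,0,0,0],
    [0,0,0,0],
    [0,0,0,0],
    [0,0,0,0]
  ]
}}

```text
time_s: 7.2
tcp_pos: [0.5029, 0.1769, 0.0638]
ee_rot: [-0.001, 0.974, -0.226, 0.004]
contact_force: [-2.2, 1.1, 5.8]
grip_width: 0.006
```

```bash
python3 st.py
```

```text
7.2 [0.50287774 0.17691765 0.06384919] 0.005582338426448678 [-2.23697026  1.11464735  5.75124154] yaw -26.07059330403865 tz [ 7.64460135e-03 -5.67521615e-04 -9.99970619e-01]
to press, tool mm [ 0.10316322 -0.13952366 -4.14980149]
```

Call:
{"name": "send_rows", "arguments": {
  "steps": [
    [0,0,0.01,0],
    [0,0,0.01,0],
    [0,0,0.01,0],
    [0,0,0.01,0],
    [0,0,0,0],
    [0,0,0,0],
    [0,0,0,0],
    [0,0,0,0],
    [0,0,0,0],
    [0,0,0,0]
  ]
}}

```text
time_s: 8.2
tcp_pos: [0.5029, 0.1769, 0.0638]
ee_rot: [-0.001, 0.974, -0.225, 0.004]
contact_force: [-2.2, 0.7, 5.0]
grip_width: 0.008
```

```bash
python3 st.py
```

```text
8.2 [0.50285375 0.17690037 0.06382464] 0.008022487936804717 [-2.17367707  0.69332902  5.03976072] yaw -25.98380420137688 tz [ 8.94267889e-03 -6.79311347e-04 -9.99959783e-01]
to press, tool mm [ 0.12262152 -0.16743998 -4.17394948]
```

Call:
{"name": "send_rows", "arguments": {
  "steps": [
    [0,0,0,0],
    [0,0,0,0],
    [0,0,0,0],
    [0,0,0,0],
    [0,0,0,0],
    [0,0,0,0],
    [0,0,0,0],
    [0,0,0.02,0],
    [0,0,0.03,0],
    [0,0,0.03,0]
  ]
}}

```text
time_s: 9.2
tcp_pos: [0.5033, 0.177, 0.0619]
ee_rot: [-0.0, 0.975, -0.223, 0.005]
contact_force: [-19.0, -1.0, 44.3]
grip_width: 0.008
```

```bash
python3 st.py
```

```text
9.2 [0.50327585 0.17703379 0.06192997] 0.0077728640807458674 [-19.03697036  -0.98246795  44.26385736] yaw -25.822554727867587 tz [ 0.0104592  -0.00185972 -0.99994357]
to press, tool mm [-0.17151142  0.13307561 -6.07251266]
```

At 44 N this is the hard stop. Lifting away quickly.

Call:
{"name": "send_rows", "arguments": {
  "steps": [
    [0,0,-0.05,0],
    [0,0,-0.3,0],
    [-0.1,0,-0.5,0],
    [-0.2,0,-0.5,0],
    [-0.2,0,-0.4,0],
    [-0.2,0,-0.2,0],
    [-0.2,0,0,0],
    [-0.1,0,0,0],
    [0,0,0,0],
    [0,0,0,0]
  ]
}}

```text
time_s: 10.2
tcp_pos: [0.4097, 0.2221, 0.2603]
ee_rot: [-0.001, 0.975, -0.224, 0.005]
contact_force: [-0.1, -0.9, 0.9]
grip_width: 0.006
```

```bash
python3 st.py;  python3 - <<'E'
from h import *
for n in('wrist','scene','top'):
    p,d=camera(n);save(n+'3',p);np.savez('/tmp/'+n+'3',p=p,d=d)
E
```

```text
10.2 [0.40969746 0.22205781 0.26029361] 0.006045133792559606 [-0.08121883 -0.88311001  0.91857851] yaw -25.89334796148039 tz [ 9.94387412e-03 -2.38630284e-04 -9.99950530e-01]
to press, tool mm [101.86790981   0.58700322 193.22263907]
```

View pics/scene3.png

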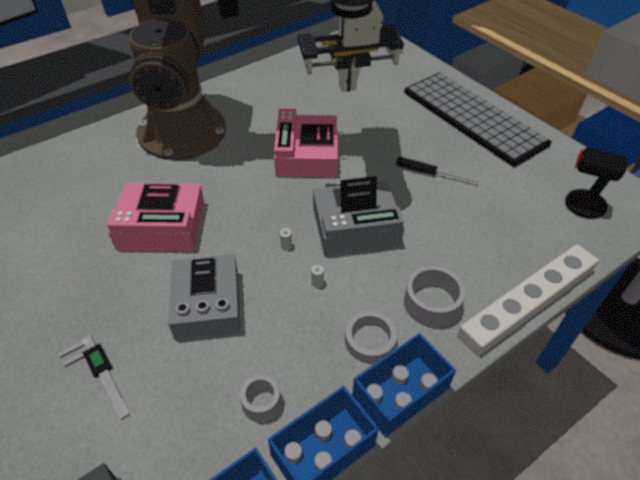

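View pics/wrist3.png

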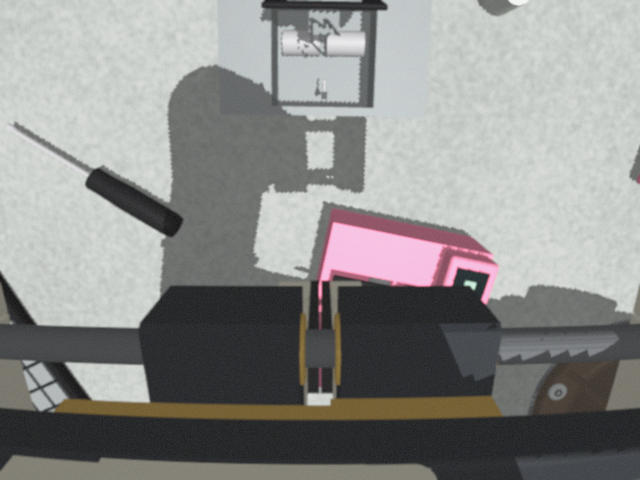

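The hatch is open: in the scene view it stands up at (358,193), and in the wrist view the battery bay is visible at (322,55). I'll hold still for 2 s and then compare.

Call:
{"name": "send_rows", "arguments": {
  "steps": [
    [0,0,0,0],
    [0,0,0,0],
    [0,0,0,0],
    [0,0,0,0],
    [0,0,0,0],
    [0,0,0,0],
    [0,0,0,0],
    [0,0,0,0],
    [0,0,0,0],
    [0,0,0,0]
  ]
}}

```text
time_s: 11.35
tcp_pos: [0.4109, 0.2208, 0.2586]
ee_rot: [0.001, 0.974, -0.226, 0.004]
contact_force: [-0.4, -0.5, -0.6]
grip_width: 0.007
```

Call:
{"name": "send_rows", "arguments": {
  "steps": [
    [0,0,0,0],
    [0,0,0,0],
    [0,0,0,0],
    [0,0,0,0],
    [0,0,0,0],
    [0,0,0,0],
    [0,0,0,0],
    [0,0,0,0],
    [0,0,0,0],
    [0,0,0,0]
  ]
}}

```text
time_s: 12.35
tcp_pos: [0.4109, 0.2209, 0.2587]
ee_rot: [0.001, 0.974, -0.226, 0.004]
contact_force: [0.2, 0.6, 1.3]
grip_width: 0.003
```

```bash
python3 st.py;  python3 - <<'E'
from h import *
P={}
for n in('scene','top'):
    p,d=camera(n);P[n]=(p,d);save(n+'4',p)
cp=camera_params('top');p,d=P['top']
H=np.zeros(d.shape)
for v in range(190,300):
  for u in range(200,315): H[v,u]=world(cp,u,v,d=d[v,u])[2]
print('max h',np.sort(H.ravel())[-30::5])
mm=((H>.045)&(H<.2)).astype(np.uint8);cs,_=cv2.findContours(mm,0,1);print(cv2.minAreaRect(max(cs,key=cv2.contourArea)))
a=np.load('/tmp/top.npz')['p'];df=(np.abs(a.astype(int)-p).max(2)>40).astype(np.uint8);n,_,st,c=cv2.connectedComponentsWithStats(df)
print([(tuple(s[:5])) for s in st[1:] if s[4]>15])
a=np.load('/tmp/scene3.npz')['p'];print('scene change since open',(np.abs(a.astype(int)-P['scene'][0]).max(2)>40)[150:260,300:420].sum())
cv2.imwrite('pics/crop4.png',np.hstack([cv2.resize(P['scene'][0][150:260,300:420,::-1],(480,440)),cv2.resize(p[190:300,200:280,::-1],(320,440))]))
E
```

```text
12.35 [0.41091938 0.22086419 0.25868143] 0.002933660361494368 [0.19091696 0.63177546 1.30703023] yaw -26.07899952110032 tz [ 0.00771505 -0.00340193 -0.99996445]
to press, tool mm [100.378782    -1.01687721 191.53427683]
max h [1.55328086 1.55328086 1.55328086 1.55328086 1.55328086 1.55328086]
((255.38235473632812, 242.515625), (67.22718811035156, 60.21745300292969), 27.979473114013672)
[(np.int32(98), np.int32(215), np.int32(160), np.int32(202), np.int32(13354)), (np.int32(238), np.int32(230), np.int32(6), np.int32(5), np.int32(18)), (np.int32(232), np.int32(238), np.int32(38), np.int32(34), np.int32(718)), (np.int32(164), np.int32(275), np.int32(11), np.int32(5), np.int32(41)), (np.int32(168), np.int32(282), np.int32(7), np.int32(3), np.int32(17)), (np.int32(49), np.int32(298), np.int32(8), np.int32(8), np.int32(61)), (np.int32(58), np.int32(299), np.int32(8), np.int32(7), np.int32(44)), (np.int32(40), np.int32(300), np.int32(7), np.int32(6), np.int32(29)), (np.int32(39), np.int32(307), np.int32(8), np.int32(10), np.int32(75)), (np.int32(48), np.int32(307), np.int32(8), np.int32(10)
[... 1676 characters left out ...]
32(46)), (np.int32(202), np.int32(364), np.int32(123), np.int32(90), np.int32(3878)), (np.int32(326), np.int32(406), np.int32(11), np.int32(8), np.int32(37)), (np.int32(337), np.int32(417), np.int32(8), np.int32(6), np.int32(20)), (np.int32(117), np.int32(420), np.int32(64), np.int32(55), np.int32(2186)), (np.int32(344), np.int32(427), np.int32(7), np.int32(5), np.int32(19)), (np.int32(349), np.int32(440), np.int32(18), np.int32(23), np.int32(149)), (np.int32(0), np.int32(451), np.int32(96), np.int32(29), np.int32(1472)), (np.int32(112), np.int32(472), np.int32(54), np.int32(8), np.int32(298)), (np.int32(171), np.int32(476), np.int32(22), np.int32(4), np.int32(53))]
scene change since open 0
```

View pics/crop4.png

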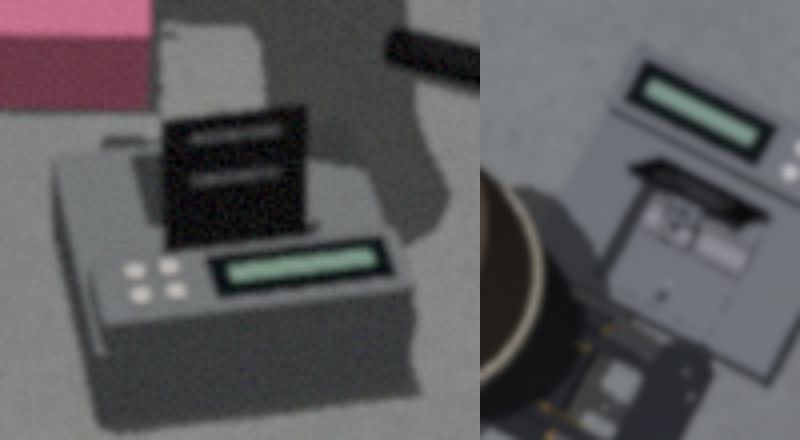

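The hatch is standing fully up and hasn't moved between views 2 s apart. The box outline is within 0.2 px of where it started. I'm handing the job in.

```bash
python3 -c "
from h import *
print(arm.finish_job())"
```

```text
the job is handed in; nothing more can be done
None
```

I pressed the grey readout's wide battery hatch once with the shut fingertips, at about (0.503, 0.177) m, until it reached its hard stop. I then lifted straight up and backed off about 19 cm above the hatch. The job was handed in at about 12.5 s.

**Hatch:** it came up by itself. The scene view shows it standing up with no change over 2 s, and the tool read only sensor noise (about 1 N). I judged "fully open" by eye, because a numeric height check from the top camera failed: pixels without depth spoiled it.

**Everything else:** the readout's outline matches the first picture to about 0.2 px. In the top view, the only changes elsewhere are around the arm and its shadow. The probe box shows no change and its hatch stayed shut.

**Press force:** the last push to be sure of the stop was firmer than needed. The wrist force reached about 44 N down and 19 N sideways, through the fingertips only, with no visible shift of the box. The judging limit is 120 N at the wrist; the 40 N limit is for the arm or gripper body, which I have no sign touched anything.

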